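# Lay up a service battery

### The arm

A 6-joint arm with a two-finger parallel gripper is mounted at the origin on the work surface. World frame = base frame: x ahead of the robot, y to its left, z up, the work surface at z = 0. Lengths are in m, angles in degrees, forces in N, time in s.
With the tool pointing down it reaches from about 0.325 to 0.925 m from the base axis. Payload 3.1 kg.
Tool frame: the origin (TCP) lies at the very end of the fingers, on their centre line; the grasp point (between the pads) lies 19 mm behind it; x points along the fingers, z is the direction in which the jaws open and shut, and the axes are right-handed (so a half turn about x gives the same grasp; the last joint's range is limited). The gripper opens to 85 mm and grips with 20 to 120 N. Pads are 22 mm wide; open, the fingers measure 114 mm over their backs; the gripper's body (76 mm by 85 mm) begins 54 mm behind the grasp point. The pads swing forward as they close: fully open they stand 13 mm farther back than shut.
Start: joints at [70.806, 12.427, 92.441, -0, 75.132, -6.429], TCP at [0.138, 0.61, 0.231] pointing down, gripper open.
Joint ranges: [-157.48, 157.48], [-44.54, 120.13], [17.64, 146.25], [-64.5, 244.5], [7.68, 150.69], [-147.95, 147.95]. Speed limits (degrees/s): [159.86, 159.86, 180, 180, 180, 180].

### API

Orientations are given as [roll, pitch, yaw] about the fixed x, y, z axes, in that order (R = Rz(yaw) Ry(pitch) Rx(roll)).
In Python, from cell import sensors, optics, bot gives the robot as it stands.
- The arm moves only by the tool jog_arm, never from a script. Its argument "deltas" is a list of rows, each a list of 4 numbers: the shift along the tool's x, y, z as a fraction of full scale, then the turn about the tool's x as a fraction of full scale. A call has exactly 10 rows; each row shifts and turns the commanded pose from where the row before left it, along the tool's axes as they then stand; what a row does not reach is not made up. Full scale, the value 1, is 2.5 cm for a shift and 2 pi rad for a turn. A row lasts 1/8 s, in which the tool goes at most 62.5 mm and 10.7 degrees, less where a joint would pass 70% of its speed; a pose out of reach is approached as far as the arm can. A call with a number of a shift or a turn outside -1 to 1 is refused whole. A call with a gripper value outside its range is refused whole. "fingers" is the closure, from 0 (fully open) to 1 (shut), set as the call begins (left out, the last holds). The fingers move at their own pace and stop on an object; the grip force is fixed at half the most. Time passes only in rows, so rows that do not move let the fingers close, or fill a call up. It gives the time, the measured TCP pose, the force and the opening at its end, in the units of the state.
- sensors.observe(): the state, without advancing time (a new reading comes with each control period).
- optics.read_camera(name): name is "scene" or "top" or "wrist"; returns a dict with "image" (384x512x3 uint8, red, green, blue), "z_map" (384x512 float32, m along the optical axis (not along the pixel's ray), 0 where there is no reading), "mtx" (3x3 intrinsics, pixels), "extrinsics" (4x4, takes a point from camera to world coordinates); the wrist camera has in their place "hand_eye" (4x4, takes a point from camera to tool coordinates, whose origin is the TCP and whose axes are the tool frame's). Camera axes: x right, y up, looking along -z (the intrinsics and any distortion apply to the point x, -y, -z); pixel columns grow to the right and rows downward; lengths in m; the calibration is good to about 2 mm. A picture is of the moment at which its call begins: read the wrist's pose just before it.
- bot.sign_off(): hands the job in, once; it reports no verdict.
The state is a dict: "time_s": time; "qpos": joint angles; "qd": joint speeds; "joint_efforts": joint torques, N m; "ee_pos": TCP position; "tcp_rot": TCP orientation; "contact_force": force on the tool from outside, world axes, zero at the start; "torque": the same for the moment, N m; "opening": finger opening in m.
Only numpy, scipy, OpenCV 4.12 (cv2) and the standard library are available. Lean on these libraries where they do the work, as an engineer would, in place of code of your own. Each camera call takes 0.05 s, during which the arm holds its last target. There are 200 camera calls.

### The job

This battery is going into storage. First pull the isolator plug at its end up out of its socket to the parked position and leave it there; then press every vent cap that stands proud fully home, level with the others. Leave the other things on the bench where they are.

Things in the scene. Friction and masses are not known exactly. Their poses are not given: they have to be found in the camera images.
- carrier: Battery carrier, fixed: steel tray 190 (x) by 330 (y) mm. On it a black battery with grey lid (134 x 199 mm, middle at y = -52 mm) and, at the +y end, a grey isolator box (120 x 62 mm, middle at y = +115 mm); both tops flat, 168 mm above the bench. Origin on the bench under the tray's centre; z up, x away from the robot, turned up to 0.5 rad. Lead posts 16 mm tall at x = +45 mm.
- plug (a joint): How far the isolator plug is pulled straight up, in m: 0 = fully in (the start), 0.030 = parked at its upper stop. A captive plug gripped by its sprung contacts all along the slide: about 8 to 10 N moves it, it stays where it is left, and it cannot come right off.
- plug_grip (a point): Middle of the plug's T-handle: a black bar 14 mm (carrier x) by 44 mm (carrier y) by 26 mm high on an 18 mm steel stem, in the middle of the isolator box. Fully in, this point is 199 mm above the bench, 31 mm above the box's top, and the bar's underside 18 mm above the top (14 mm above the socket's collar).
- cap1 (a joint): How far this vent cap stands proud of its home position, in m: 0 = home, 0.014 = upper stop. Its seal grips all along the slide: about 6 to 8 N pushes it straight down, and it stays where it is left.
- cap1_top (a point): Centre of the top of this vent cap: one of six alike black discs on the battery's lid, 23 mm across, 8 mm thick, in a row 28 mm apart along carrier y (local x = -20 mm, y from -122 to +18 mm; places vary). Home, its top is 176 mm above the bench; a proud one starts 9 to 14 mm higher.
- cap2 (a joint): How far this vent cap stands proud of its home position, in m: 0 = home, 0.014 = upper stop. Its seal grips all along the slide: about 6 to 8 N pushes it straight down, and it stays where it is left.
- cap2_top (a point): Same as cap1_top, for this cap.
- cap3 (a joint): How far this vent cap stands proud of its home position, in m: 0 = home, 0.014 = upper stop. Its seal grips all along the slide: about 6 to 8 N pushes it straight down, and it stays where it is left.
- cap3_top (a point): Same as cap1_top, for this cap.
- cap4 (a joint): How far this vent cap stands proud of its home position, in m: 0 = home, 0.014 = upper stop. Its seal grips all along the slide: about 6 to 8 N pushes it straight down, and it stays where it is left.
- cap4_top (a point): Same as cap1_top, for this cap.
- cap5 (a joint): How far this vent cap stands proud of its home position, in m: 0 = home, 0.014 = upper stop. Its seal grips all along the slide: about 6 to 8 N pushes it straight down, and it stays where it is left.
- cap5_top (a point): Same as cap1_top, for this cap.
- cap6 (a joint): How far this vent cap stands proud of its home position, in m: 0 = home, 0.014 = upper stop. Its seal grips all along the slide: about 6 to 8 N pushes it straight down, and it stays where it is left.
- cap6_top (a point): Same as cap1_top, for this cap.
- wrench: Loose bystander: open-ended steel wrench lying flat, 180 mm long. Origin: middle of its underside.
- spray_can: Loose bystander: upright can, 56 mm across, 160 mm tall. Origin: centre of its underside.
- jar: Loose bystander: jar with a lid, 68 mm across, 85 mm tall. Origin: centre of its underside.
- tube_offcut: Loose bystander: square steel tube offcut lying flat, 40 x 200 x 40 mm. Origin: centre of its underside, y along its length.
- mug: Loose bystander: white mug, 80 mm across, 90 mm tall. Origin: centre of its underside, handle at +y.
- warning_lamp: Loose bystander: yellow road warning lamp, box 90 x 100 x 80 mm with a round 110 mm lens on top, 190 mm tall. Origin: centre of its underside.
- disc: Loose bystander: grey cutting disc lying flat, 115 mm across, 6 mm thick. Origin: centre of its underside.

How it is judged:
By the outcome, as a careful person would: the job done as asked, in the order asked, and still so for the second after the job is handed in, with the robot touching nothing.
It also fails if it takes over 40 s, if anything falls off the work surface, if the arm or the gripper's body presses on something with over 40 N, if the wrist force passes 120 N, or if a joint passes its speed limit or range.

## Working session

There is one attempt and no reset: what is moved stays moved. The work goes in short steps, Python scripts to look and compute and a tool call to move; the robot and the scene stay as the last step left them, time stands still between calls to the robot, and variables do not carry over. Pictures are saved under pics/ and viewed, about 8 in all and at most 12, crops included, and the job is handed in when it is done.

Besides the shell and the picture viewer there is one more tool, called after "Emit:" as name(argument=value, ...), one argument or row to a line, values as JSON. jog_arm: Moves the arm, as the interface text tells. Shift numbers are shares of 2.5 cm and turn numbers shares of 2 pi rad, none past 1 either way. Its arguments: {"type":"object","properties":{"deltas":{"type":"array","items":{"type":"array","items":{"type":"number","minimum":-1,"maximum":1}}},"fingers":{"type":"number"}},"required":["deltas"]}

```bash
mkdir -p pics
cat > h.py <<'E'
import numpy as np, cv2
from scipy.spatial.transform import Rotation as R
from cell import sensors, optics, bot
def tcp(s):
    T=np.eye(4); T[:3,:3]=R.from_euler('xyz',s['tcp_rot'],degrees=True).as_matrix(); T[:3,3]=s['ee_pos']; return T
def cam(n):
    s=sensors.observe(); c=optics.read_camera(n)
    c['E']=c['extrinsics'] if 'extrinsics' in c else tcp(s)@c['hand_eye']
    return c
def cloud(c):
    z=c['z_map']; K=c['mtx']; v,u=np.mgrid[:z.shape[0],:z.shape[1]]
    P=np.stack([(u-K[0,2])/K[0,0]*z,-(v-K[1,2])/K[1,1]*z,-z,np.ones_like(z)],-1)
    P=(P@c['E'].T)[...,:3]; P[z==0]=np.nan; return P
def save(c,n): cv2.imwrite(n,c['image'][...,::-1])
E
python3 - <<'E'
from h import *
s=sensors.observe(); print(s)
for n in ['scene','top','wrist']:
    c=cam(n); save(c,f'pics/{n}0.png'); np.savez(f'{n}0.npz',**c); print(n,c['mtx'].tolist(),c['E'].round(3).tolist(),c.keys())
a=cv2.imread('pics/top0.png')
E
```

```text
{'time_s': 0.0, 'qpos': array([ 7.08061898e+01,  1.24759979e+01,  9.25302829e+01,  2.76156386e-04,
        7.51317478e+01, -6.42705717e+00]), 'qd': array([-0.03106591,  0.09004486,  0.00248219,  0.03726058, -0.07515302,
       -0.01881716]), 'joint_efforts': array([-5.16407636e-05, -3.96854067e+01, -3.03851330e+01, -2.17365675e-05,
        9.75010655e-03,  2.17396362e-06]), 'ee_pos': array([0.13780127, 0.60877165, 0.22996005]), 'tcp_rot': array([ 173.46221943,   89.8619711 , -109.30460476]), 'contact_force': array([0.04967128, 0.03137664, 0.60424086]), 'torque': array([-0.01000622, -0.00805519,  0.02394044]), 'opening': 0.08532823759078298}
scene [[393.8631994825886, 0.0, 258.0987554428021], [0.0, 393.8631994825886, 192.9327264046048], [0.0, 0.0, 1.0]] [[0.249, -0.752, 0.61, 1.533], [0.968, 0.184, -0.169, -0.262], [0.015, 0.633, 0.774, 1.356], [0.0, 0.0, 0.0, 1.0]] dict_keys(['image', 'z_map', 'mtx', 'extrinsics', 'E'])
top [[498.10931986266405, 0.0, 250.52203618328298], [0.0, 498.10931986266405, 194.75929433258224], [0.0, 0.0, 1.0]] [[-0.008, 0.997, -0.081, 0.422], [-1.0, -0.008, 0.002, -0.013], [0.002, 0.081, 0.997, 1.839], [0.0, 0.0, 0.0, 1.0]] dict_keys(['image', 'z_map', 'mtx', 'extrinsics', 'E'])
wrist [[339.4474255541937, 0.0, 256.07841076522067], [0.0, 339.4474255541937, 188.92670100580713], [0.0, 0.0, 1.0]] [[0.22, -0.938, -0.269, 0.069], [0.975, 0.211, 0.064, 0.624], [-0.003, -0.276, 0.961, 0.372], [0.0, 0.0, 0.0, 1.0]] dict_keys(['image', 'z_map', 'mtx', 'hand_eye', 'E'])
```

View pics/top0.png

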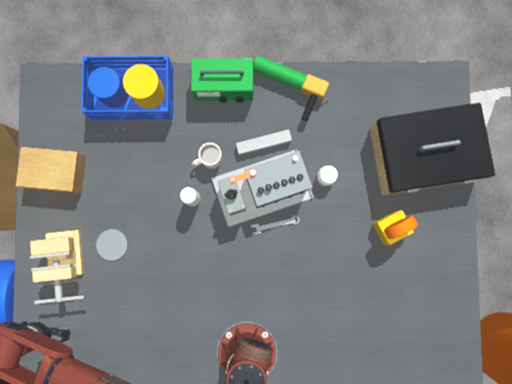

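View pics/scene0.png

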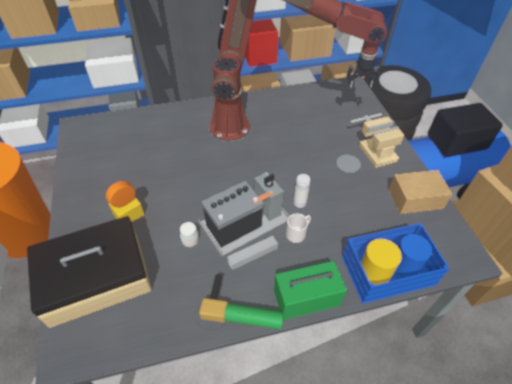

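The top view shows the carrier with the isolator plug at about (231,194), an orange wire near (243,176), and the caps along (260,191)–(300,178). The can is at (189,197) and the mug at (208,155). Next I measure with the depth map.

Run:
```python
from h import *
c=dict(np.load('top0.npz')); P=cloud(c)
z=P[...,2]; roi=np.zeros(z.shape,bool); roi[140:235,170:345]=1
img=c['image'].astype(int)
m=roi&(abs(z-.168)<.006); print('lid px',m.sum(), np.nanmedian(z[m]))
xy=P[m][:,:2].astype(np.float32); r=cv2.minAreaRect(xy*1000); print('rect',r, cv2.boxPoints(r).round())
dark=roi&(img.max(-1)<70)&(z>.172)
n,l,st,ce=cv2.connectedComponentsWithStats(dark.astype(np.uint8))
for i in range(1,n):
    if st[i,4]>=8: q=P[l==i]; print(ce[i].round(1),st[i,4],np.nanmean(q,0).round(4),'zmax',np.nanmax(q[:,2]).round(4))
tall=roi&(z>.1715); n,l,st,ce=cv2.connectedComponentsWithStats(tall.astype(np.uint8))
print('tall')
for i in range(1,n):
    if st[i,4]>=4: q=P[l==i]; print(ce[i].round(1),st[i,4],np.nanmedian(q,0).round(4),'zmax',np.nanmax(q[:,2]).round(4))
a=cv2.resize(c['image'][140:235,170:330,::-1],None,fx=5,fy=5,interpolation=cv2.INTER_CUBIC); 
w=dict(np.load('scene0.npz'))['image'][165:275,180:320,::-1]; w=cv2.resize(w,(800,629))[:,:]
cv2.imwrite('pics/crop0.png',a)
```

```text
lid px 2415 0.1682403350303543
rect ((579.261474609375, 0.3406982421875), (134.90628051757812, 431.76898193359375), 17.972436904907227) [[ 448.  185.]
 [ 582. -226.]
 [ 710. -184.]
 [ 577.  227.]]
tall
[293.6 156.5] 47 [ 0.6865 -0.1642  0.1759] zmax 0.1893
[275.  159.6] 5 [ 0.6746 -0.1004  0.1735] zmax 0.1756
[281.2 160.1] 9 [ 0.6744 -0.1205  0.1733] zmax 0.1768
[272. 164.] 5 [ 0.6607 -0.0902  0.174 ] zmax 0.179
[292.2 165.5] 13 [ 0.6566 -0.1578  0.1733] zmax 0.1765
[274.6 166.8] 5 [ 0.651  -0.0969  0.1721] zmax 0.1727
[286.2 168.2] 6 [ 0.6453 -0.1374  0.1733] zmax 0.1736
[300.  168.6] 5 [ 0.6433 -0.1844  0.1727] zmax 0.1764
[248.2 173.5] 84 [ 0.6277 -0.0107  0.1757] zmax 0.1867
[262.2 169.5] 4 [ 0.6425 -0.058   0.1738] zmax 0.1798
[268.8 172.6] 5 [ 0.6307 -0.0798  0.172 ] zmax 0.1751
[290.5 172.5] 4 [ 0.6317 -0.1522  0.1729] zmax 0.1733
[305.2 172.2] 5 [ 0.6331 -0.2013  0.1722] zmax 0.1735
[301.1 177. ] 43 [ 0.6157 -0.184   0.1752] zmax 0.1848
[288.1 180.7] 81 [ 0.603  -0.1435  0.1749] zmax 0.1828
[231.3 180.9] 36 [0.6057 0.0482 0.175 ] zmax 0.1837
[258.2 178. ] 4 [ 0.614  -0.0442  
[... 431 characters left out ...]
 zmax 0.1733
[255.5 185.5] 4 [ 0.5885 -0.0339  0.1729] zmax 0.1751
[260.  189.9] 45 [ 0.5719 -0.0487  0.1863] zmax 0.1933
[267.8 187.2] 45 [ 0.5816 -0.0752  0.1894] zmax 0.1983
[230.5 193. ] 98 [0.5609 0.0504 0.2079] zmax 0.2204
[290.2 187.5] 4 [ 0.5807 -0.1498  0.1735] zmax 0.1774
[252.  188.8] 4 [ 0.5784 -0.0221  0.1748] zmax 0.1763
[286.5 190. ] 4 [ 0.5726 -0.138   0.1729] zmax 0.173
[285.9 193.5] 8 [ 0.5592 -0.1359  0.1742] zmax 0.1777
[256.  195.2] 4 [ 0.5548 -0.0353  0.1738] zmax 0.1763
[227.6 202.6] 5 [0.5305 0.0588 0.1724] zmax 0.1729
[229.8 206. ] 4 [0.5203 0.0521 0.1726] zmax 0.1746
[243.2 205. ] 4 [0.5233 0.0085 0.1724] zmax 0.173
[239.9 207.6] 7 [0.5134 0.0219 0.1742] zmax 0.1761
```

View pics/crop0.png

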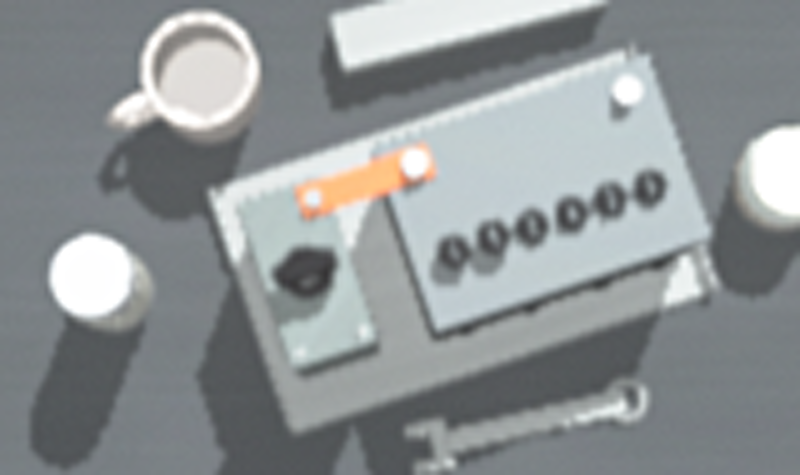

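```bash
cat >> h.py <<'E'
def plan(target,yaw):
    """tool-frame deltas (units) to put TCP at target with tool z along carrier x (mod 180), after turning about tool x first"""
    s=sensors.observe(); T=tcp(s); Rm=T[:3,:3]
    zx=np.array([np.cos(np.radians(yaw)),np.sin(np.radians(yaw)),0])
    z=Rm.T@zx; a=np.degrees(np.arctan2(-z[1],z[2])); 
    out=[]
    for k in (a,(a+180+180)%360-180):
        k=(k+180)%360-180
        R2=Rm@R.from_euler('x',k,degrees=True).as_matrix()
        out.append((round(k,2),'turn units',round(k/360,4),'shift units',(R2.T@(np.array(target)-s['ee_pos'])/.025).round(3).tolist()))
    print('t',round(s['time_s'],2),'pos',s['ee_pos'].round(4),'q',s['qpos'].round(1),'F',s['contact_force'].round(1),'open',round(s['opening'],4)); print(Rm.round(3).tolist())
    for o in out: print(o)
E
python3 - <<'E'
from h import *
plan([.561,.050,.30],17.95)
print(dict(np.load('wrist0.npz'))['hand_eye'].round(3).tolist())
E
```

```text
t 0.15 pos [0.1379 0.6089 0.2303] q [70.8 12.5 92.5  0.  75.1 -6.4] F [ 0.2 -0.1  0.4] open 0.0853
[[-0.001, -0.975, 0.221], [-0.002, 0.221, 0.975], [-1.0, 0.0, -0.002]]
(np.float64(59.28), 'turn units', np.float64(0.1647), 'shift units', [-2.76, -26.49, 9.208])
(np.float64(-120.72), 'turn units', np.float64(-0.3353), 'shift units', [-2.76, 26.49, -9.208])
[[0.001, 0.277, -0.961, -0.142], [0.001, 0.961, 0.277, 0.071], [1.0, -0.001, 0.0, -0.0], [0.0, 0.0, 0.0, 1.0]]
```

Emit:
jog_arm(
  deltas=[
    [-0.46,0,0,0.0275],
    [-0.46,0,0,0.0275],
    [-0.46,0,0,0.0275],
    [-0.46,0,0,0.0275],
    [-0.46,0,0,0.0275],
    [-0.46,0,0,0.0275],
    [0,-1,0.348,0],
    [0,-1,0.348,0],
    [0,-1,0.348,0],
    [0,-1,0.348,0],
  ],
  fingers=0.6,
)

```text
time_s: 1.4
ee_pos: [0.2021, 0.5241, 0.2998]
tcp_rot: [-131.2, 90.0, -113.4]
contact_force: [-0.2, -0.3, 0.2]
opening: 0.0345
```

Emit:
jog_arm(
  deltas=[
    [0,-1,0.348,0],
    [0,-1,0.348,0],
    [0,-1,0.348,0],
    [0,-1,0.348,0],
    [0,-1,0.348,0],
    [0,-1,0.348,0],
    [0,-1,0.348,0],
    [0,-1,0.348,0],
    [0,-1,0.348,0],
    [0,-1,0.348,0],
  ],
)

```text
time_s: 2.65
ee_pos: [0.3614, 0.3128, 0.2999]
tcp_rot: [-166.3, 90.0, -148.5]
contact_force: [0.5, 0.1, -0.1]
opening: 0.0339
```

Emit:
jog_arm(
  deltas=[
    [0,-1,0.348,0],
    [0,-1,0.348,0],
    [0,-1,0.348,0],
    [0,-1,0.348,0],
    [0,-1,0.348,0],
    [0,-1,0.348,0],
    [0,-1,0.348,0],
    [0,-1,0.348,0],
    [0,-1,0.348,0],
    [0,-0.5,0.16,0],
  ],
)

```text
time_s: 3.9
ee_pos: [0.5126, 0.1119, 0.2999]
tcp_rot: [164.7, 90.0, -177.6]
contact_force: [-0.4, -0.0, -0.2]
opening: 0.034
```

Run:
```python
from h import *
plan([.561,.050,.30],17.95)
c=cam('wrist'); save(c,'pics/wrist1.png'); np.savez('wrist1.npz',**c)
```

```text
t 3.9 pos [0.5126 0.1119 0.2999] q [  4.6  -2.8 101.4   0.   81.5 -13.1] F [-0.4 -0.  -0.2] open 0.034
[[-0.001, -0.305, 0.952], [-0.0, 0.952, 0.305], [-1.0, 0.0, -0.001]]
(np.float64(-0.18), 'turn units', np.float64(-0.0005), 'shift units', [-0.006, -2.951, 1.078])
(np.float64(179.82), 'turn units', np.float64(0.4995), 'shift units', [-0.006, 2.951, -1.078])
```

View pics/wrist1.png

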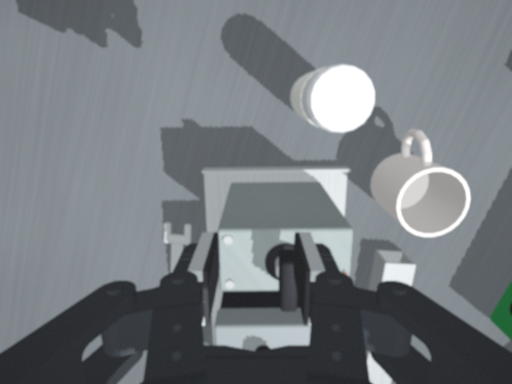

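The wrist view shows the plug handle at about (289,280), partly behind the fingers. I'll move past it toward −y for an unobstructed look.

Emit:
jog_arm(
  deltas=[
    [0,-1,0.2,0],
    [0,-1,0.2,0],
    [0,-1,0.2,0],
    [0,-1,0.2,0],
    [0,-1,0.28,0],
    [0,-0.4,0,0],
    [0,0,0,0],
    [0,0,0,0],
    [0,0,0,0],
    [0,0,0,0],
  ],
)

```text
time_s: 5.2
ee_pos: [0.5792, -0.0069, 0.3004]
tcp_rot: [2.0, 90.0, 19.9]
contact_force: [0.7, 0.0, -0.2]
opening: 0.0344
```

Run:
```python
from h import *
plan([.561,.050,.30],17.95)
c=cam('wrist'); save(c,'pics/wrist2.png'); np.savez('wrist2.npz',**c)
```

```text
t 5.2 pos [ 0.5792 -0.0069  0.3004] q [ -7.6   4.1  94.4   0.   81.5 -25.5] F [ 0.7  0.  -0.2] open 0.0344
[[0.0, -0.307, 0.952], [0.0, 0.952, 0.307], [-1.0, 0.0, 0.0]]
(np.float64(-0.07), 'turn units', np.float64(-0.0002), 'shift units', [0.017, 2.39, 0.009])
(np.float64(179.93), 'turn units', np.float64(0.4998), 'shift units', [0.017, -2.39, -0.009])
```

View pics/wrist2.png

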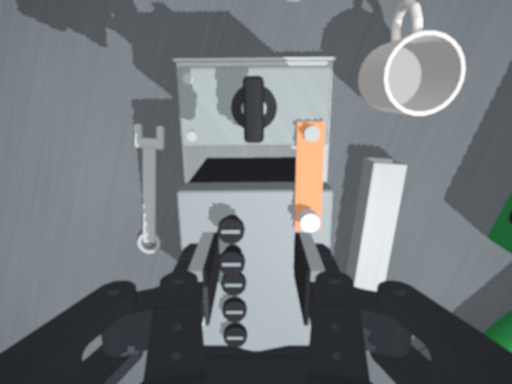

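Clear view now: the handle bar covers about (253, 76–142), and caps sit at (231,230), (231,262), (233,283), (235,309) and (235,335), with the sixth hidden. I'll measure these.

```bash
cat >> h.py <<'E'
def ray(c,u,v,z):
    K=c['mtx']; d=c['E'][:3,:3]@np.array([(u-K[0,2])/K[0,0],-(v-K[1,2])/K[1,1],-1]); o=c['E'][:3,3]
    return o+d*(z-o[2])/d[2]
E
python3 - <<'E'
from h import *
c=dict(np.load('wrist2.npz')); P=cloud(c); g=c['image'].max(-1).astype(int)
print('lid z',np.nanmedian(P[200:220,260:290,2]).round(4),'box',np.nanmedian(P[120:140,200:230,2]).round(4))
for r in (78,82,86,90,125,130,135,138): 
    k=np.where(g[r,235:275]<75)[0]+235; print(r,k.min(),k.max(),g[r,238:270].tolist() if r in(82,135) else '')
bar=P[80:140,247:260]; print('bar z',np.nanmedian(bar[...,2]).round(4), 'pt',ray(c,253,109,.212).round(4))
for n in range(6):
    pass
m=((g<70)).astype(np.uint8); m[:,:212]=0; m[:,252:]=0; m[:208]=0; m[350:]=0
n,l,st,ce=cv2.connectedComponentsWithStats(m)
for i in range(1,n):
    if st[i,4]>100: print(ce[i].round(1),st[i].tolist(),'z',np.nanpercentile(P[l==i][:,2],[30,50,70,90]).round(4), ray(c,*ce[i],.176).round(4))
E
```

```text
lid z 0.1673 box 0.1673
78 245 260 
82 244 261 [141, 141, 141, 136, 116, 80, 55, 59, 63, 70, 71, 72, 71, 73, 74, 73, 72, 74, 74, 75, 73, 74, 71, 64, 79, 123, 168, 191, 198, 198, 197, 197]
86 243 262 
90 239 266 
125 242 264 
130 245 261 
135 245 261 [200, 200, 201, 200, 194, 170, 119, 66, 59, 62, 65, 68, 66, 70, 70, 72, 73, 76, 76, 77, 79, 78, 75, 71, 83, 128, 173, 195, 201, 199, 199, 199]
138 246 261 
bar z 0.2113 pt [0.5585 0.0481 0.212 ]
[229.9 222.5] [219, 216, 23, 14, 219] z [0.1855 0.186  0.1863 0.1867] [ 0.5687 -0.0482  0.176 ]
[225.3 261. ] [212, 232, 33, 69, 1003] z [0.1868 0.1893 0.3086 0.3217] [ 0.5752 -0.0839  0.176 ]
[233.8 303.9] [224, 297, 21, 14, 198] z [0.1745 0.1751 0.1755 0.176 ] [ 0.5946 -0.1228  0.176 ]
[234.5 326.8] [225, 315, 21, 22, 267] z [0.1745 0.1752 0.1756 0.1761] [ 0.6024 -0.146   0.176 ]
[229.4 345.7] [212, 341, 32, 9, 156] z [0.1756 0.373  0.3736 0.3742] [ 0.6039 -0.1676  0.176 ]
```

Run:
```python
from h import *
plan([.5587,.0484,.184],17.95)
```

```text
t 5.25 pos [ 0.5792 -0.007   0.3004] q [ -7.6   4.1  94.4   0.   81.5 -25.5] F [ 0.9 -0.3 -0.1] open 0.0343
[[0.0, -0.307, 0.952], [0.0, 0.952, 0.307], [-1.0, 0.0, 0.0]]
(np.float64(-0.08), 'turn units', np.float64(-0.0002), 'shift units', [4.656, 2.36, -0.099])
(np.float64(179.92), 'turn units', np.float64(0.4998), 'shift units', [4.656, -2.36, 0.099])
```

Emit:
jog_arm(
  deltas=[
    [0,0.8,-0.1,0],
    [0,0.8,0,0],
    [0,0.76,0,0],
    [0.8,0,0,0],
    [0.8,0,0,0],
    [0.8,0,0,0],
    [0.8,0,0,0],
    [0.8,0,0,0],
    [0.65,0,0,0],
    [0,0,0,0],
  ],
)

```text
time_s: 6.5
ee_pos: [0.5577, 0.0479, 0.1819]
tcp_rot: [159.7, 89.8, 177.5]
contact_force: [0.2, 0.4, 0.7]
opening: 0.0341
```

Run:
```python
from h import *
plan([.5587,.0484,.184],17.95)
c=cam('wrist'); save(c,'pics/wrist3.png')
```

```text
t 6.5 pos [0.5577 0.0479 0.1819] q [ -2.3   7.4 103.8   0.   69.  -20.1] F [0.2 0.4 0.7] open 0.0341
[[-0.004, -0.306, 0.952], [0.0, 0.952, 0.306], [-1.0, 0.001, -0.004]]
(np.float64(-0.13), 'turn units', np.float64(-0.0004), 'shift units', [-0.082, 0.006, 0.046])
(np.float64(179.87), 'turn units', np.float64(0.4996), 'shift units', [-0.082, -0.006, -0.046])
```

View pics/wrist3.png

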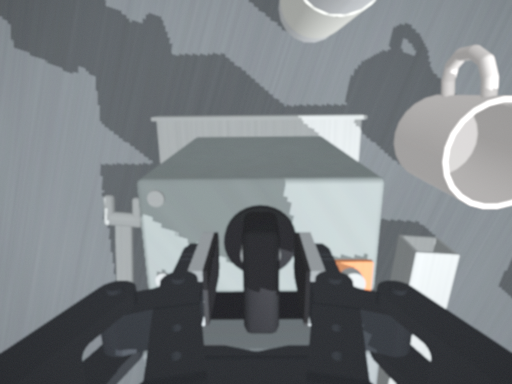

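The bar at about u=261 sits between the fingers (212 and 306), roughly centred. Closing, then pulling.

Emit:
jog_arm(
  deltas=[
    [0,0,0.04,0],
    [0,0,0,0],
    [0,0,0,0],
    [0,0,0,0],
    [0,0,0,0],
    [0,0,0,0],
    [0,0,0,0],
    [0,0,0,0],
    [0,0,0,0],
    [0,0,0,0],
  ],
  fingers=1,
)

```text
time_s: 7.8
ee_pos: [0.5596, 0.0479, 0.1853]
tcp_rot: [-127.3, 89.9, -109.4]
contact_force: [-4.0, -1.8, 5.0]
opening: 0.0129
```

Emit:
jog_arm(
  deltas=[
    [-0.15,0,0,0],
    [-0.15,0,0,0],
    [-0.15,0,0,0],
    [-0.15,0,0,0],
    [-0.15,0,0,0],
    [-0.15,0,0,0],
    [-0.1,0,0,0],
    [-0.1,0,0,0],
    [0,0,0,0],
    [0,0,0,0],
  ],
)

```text
time_s: 9.05
ee_pos: [0.5596, 0.048, 0.212]
tcp_rot: [-158.7, 89.9, -140.8]
contact_force: [-1.8, -3.7, -6.5]
opening: 0.013
```

Emit:
jog_arm(
  deltas=[
    [-0.04,0,0,0],
    [-0.04,0,0,0],
    [-0.04,0,0,0],
    [-0.04,0,0,0],
    [0,0,0,0],
    [0,0,0,0],
    [0,0,0,0],
    [0,0,0,0],
    [0,0,0,0],
    [0,0,0,0],
  ],
)

```text
time_s: 10.3
ee_pos: [0.5595, 0.048, 0.2153]
tcp_rot: [-163.2, 89.9, -145.4]
contact_force: [-0.7, -4.7, -8.6]
opening: 0.013
```

Emit:
jog_arm(
  deltas=[
    [-0.04,0,0,0],
    [-0.04,0,0,0],
    [0,0,0,0],
    [0,0,0,0],
    [0,0,0,0],
    [0,0,0,0],
    [0,0,0,0],
    [0,0,0,0],
    [0,0,0,0],
    [0,0,0,0],
  ],
)

```text
time_s: 11.55
ee_pos: [0.5595, 0.048, 0.2154]
tcp_rot: [-173.6, 89.9, -155.8]
contact_force: [2.2, -5.8, -15.1]
opening: 0.013
```

Emit:
jog_arm(
  deltas=[
    [0,0,0,0],
    [0,0,0,0],
    [0,0,0,0],
    [0,0,0,0],
    [-0.4,0,0,0],
    [-0.8,0,0,0],
    [-0.8,0,0,0],
    [-0.8,0,0,0],
    [-0.6,0,0,0],
    [0,-0.8,0,0],
  ],
  fingers=0.6,
)

```text
time_s: 12.8
ee_pos: [0.5671, 0.0294, 0.305]
tcp_rot: [-21.8, 89.8, -3.9]
contact_force: [1.3, -0.5, 0.9]
opening: 0.0342
```

Emit:
jog_arm(
  deltas=[
    [0,-1,0,0],
    [0,-1,0,0],
    [0,-1,0,0],
    [0,-1,0,0],
    [0,-1,0,0],
    [0,-1,0,0],
    [0,-1,0,0],
    [0,-1,0,0],
    [0,-0.5,0,0],
    [0,0,0,0],
  ],
  fingers=1,
)

```text
time_s: 14.05
ee_pos: [0.6312, -0.1739, 0.3023]
tcp_rot: [109.3, 90.0, 127.1]
contact_force: [-0.2, 0.2, 0.3]
opening: 0.0001
```

Run:
```python
from h import *
plan([.5587,.0484,.3],17.95)
c=cam('wrist'); save(c,'pics/wrist4.png'); np.savez('wrist4.npz',**c)
```

```text
t 14.05 pos [ 0.6312 -0.1739  0.3023] q [-21.5  13.4  83.7   0.   82.9 -39.3] F [-0.2  0.2  0.3] open 0.0001
[[-0.0, -0.305, 0.952], [0.0, 0.952, 0.305], [-1.0, 0.001, -0.0]]
(np.float64(-0.18), 'turn units', np.float64(-0.0005), 'shift units', [0.098, 9.352, -0.019])
(np.float64(179.82), 'turn units', np.float64(0.4995), 'shift units', [0.098, -9.352, 0.019])
```

View pics/wrist4.png

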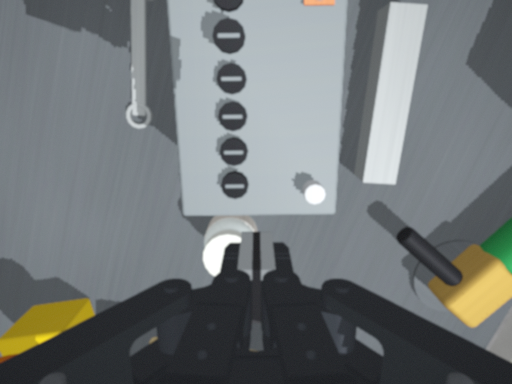

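All six caps are visible, at about (228,0), (229,36), (232,79), (233,117), (234,152) and (235,185). Measuring heights and centres.

Run:
```python
from h import *
c=dict(np.load('wrist4.npz')); P=cloud(c); g=c['image'].max(-1)
print('lid',np.nanmedian(P[60:180,260:300,2]).round(4))
m=((g<90)).astype(np.uint8); m[:,:205]=0; m[:,258:]=0; m[205:]=0
m=cv2.morphologyEx(m,cv2.MORPH_CLOSE,np.ones((5,5)))
n,l,st,ce=cv2.connectedComponentsWithStats(m)
for i in range(1,n):
    if st[i,4]>60:
        x,y,w,h=st[i,:4]; q=P[l==i][:,2]; z=np.nanmedian(q[q>.172]); print(st[i].tolist(),'z',z.round(4),'xyz(box ctr at z)',ray(c,x+w/2-.5,y+h/2-.5,z).round(4))
c=dict(np.load('wrist2.npz')); P=cloud(c)
for u,v in ((231,230),(231,262)):
    b=P[v-10:v+10,u-3:u+8,2]; z=np.nanmedian(b); print('w2',z.round(4),ray(c,u,v,z).round(4))
```

```text
lid 0.1673
[214, 0, 28, 11, 231] z 0.1859 xyz(box ctr at z) [ 0.573  -0.0594  0.1859]
[213, 19, 31, 34, 643] z 0.1892 xyz(box ctr at z) [ 0.5792 -0.0781  0.1892]
[217, 64, 28, 29, 508] z 0.1752 xyz(box ctr at z) [ 0.5878 -0.1042  0.1752]
[219, 102, 27, 28, 455] z 0.1753 xyz(box ctr at z) [ 0.5968 -0.1304  0.1753]
[220, 138, 27, 27, 429] z 0.1754 xyz(box ctr at z) [ 0.6055 -0.1568  0.1754]
[222, 171, 25, 27, 404] z 0.1753 xyz(box ctr at z) [ 0.6142 -0.1827  0.1753]
w2 0.1862 [ 0.5709 -0.0501  0.1862]
w2 0.1893 [ 0.579  -0.0762  0.1893]
```

Run:
```python
from h import *
plan([.579,-.078,.176],17.95)
```

```text
t 14.1 pos [ 0.6311 -0.173   0.3024] q [-21.5  13.3  83.7   0.   83.  -39.3] F [0.8 1.  0.9] open -0.0
[[-0.0, -0.306, 0.952], [0.001, 0.952, 0.306], [-1.0, 0.001, -0.0]]
(np.float64(-0.13), 'turn units', np.float64(-0.0004), 'shift units', [5.059, 4.254, -0.809])
(np.float64(179.87), 'turn units', np.float64(0.4996), 'shift units', [5.059, -4.254, 0.809])
```

Emit:
jog_arm(
  deltas=[
    [0,1,-0.2,0],
    [0,1,-0.2,0],
    [0,1,-0.2,0],
    [0,1,-0.2,0],
    [0.5,0.25,0,0],
    [0.9,0,0,0],
    [0.9,0,0,0],
    [0.9,0,0,0],
    [0.7,0,0,0],
    [0.3,0,0,0],
  ],
)

```text
time_s: 15.35
ee_pos: [0.5787, -0.0779, 0.1956]
tcp_rot: [149.8, 89.9, 167.7]
contact_force: [-0.3, -0.2, 0.9]
opening: -0.0
```

Emit:
jog_arm(
  deltas=[
    [0.1,0,0,0],
    [0.1,0,0,0],
    [0.1,0,0,0],
    [0.1,0,0,0],
    [0.1,0,0,0],
    [0.1,0,0,0],
    [0.1,0,0,0],
    [0.1,0,0,0],
    [0.05,0,0,0],
    [0,0,0,0],
  ],
)

```text
time_s: 16.6
ee_pos: [0.5801, -0.0782, 0.178]
tcp_rot: [-34.6, 89.9, -16.7]
contact_force: [-1.4, 1.1, 5.0]
opening: -0.0003
```

Emit:
jog_arm(
  deltas=[
    [0.04,0,0,0],
    [0.04,0,0,0],
    [0.04,0,0,0],
    [0.04,0,0,0],
    [0,0,0,0],
    [0,0,0,0],
    [0,0,0,0],
    [0,0,0,0],
    [0,0,0,0],
    [0,0,0,0],
  ],
)

```text
time_s: 17.85
ee_pos: [0.5801, -0.0782, 0.176]
tcp_rot: [-38.8, 89.9, -21.0]
contact_force: [-6.0, 0.8, 12.7]
opening: 0.0002
```

Emit:
jog_arm(
  deltas=[
    [0.04,0,0,0],
    [0.04,0,0,0],
    [0,0,0,0],
    [0,0,0,0],
    [0,0,0,0],
    [-0.3,0,0,0],
    [-0.6,0,0,0],
    [-0.6,0,0,0],
    [0,0.5,0,0],
    [0,0.62,0,0],
  ],
)

```text
time_s: 19.1
ee_pos: [0.5704, -0.0505, 0.2075]
tcp_rot: [123.7, 90.0, 141.5]
contact_force: [-0.6, -0.6, -0.2]
opening: 0.0003
```

Run:
```python
from h import *
plan([.5702,-.0515,.176],17.95)
```

```text
t 19.1 pos [ 0.5704 -0.0505  0.2075] q [-12.1   7.4 100.9   0.   71.8 -29.9] F [-0.6 -0.6 -0.2] open 0.0003
[[-0.001, -0.306, 0.952], [0.0, 0.952, 0.306], [-1.0, 0.001, -0.0]]
(np.float64(-0.14), 'turn units', np.float64(-0.0004), 'shift units', [1.259, -0.038, -0.019])
(np.float64(179.86), 'turn units', np.float64(0.4996), 'shift units', [1.259, 0.038, 0.019])
```

Emit:
jog_arm(
  deltas=[
    [0.4,-0.04,0,0],
    [0.2,0,0,0],
    [0.1,0,0,0],
    [0.1,0,0,0],
    [0.1,0,0,0],
    [0.1,0,0,0],
    [0.1,0,0,0],
    [0.1,0,0,0],
    [0.06,0,0,0],
    [0,0,0,0],
  ],
)

```text
time_s: 20.35
ee_pos: [0.5714, -0.0526, 0.1777]
tcp_rot: [-78.0, 90.0, -60.1]
contact_force: [-2.5, -0.1, 5.0]
opening: -0.0001
```

Emit:
jog_arm(
  deltas=[
    [0.04,0,0,0],
    [0.04,0,0,0],
    [0.02,0,0,0],
    [0,0,0,0],
    [0,0,0,0],
    [0,0,0,0],
    [0,0,0,0],
    [0,0,0,0],
    [0,0,0,0],
    [0,0,0,0],
  ],
)

```text
time_s: 21.6
ee_pos: [0.5714, -0.0526, 0.176]
tcp_rot: [-91.2, 90.0, -73.4]
contact_force: [-3.7, 0.9, 8.4]
opening: 0.0003
```

Press a bit further for the stop, retreat, then look from above the battery's far end.

Emit:
jog_arm(
  deltas=[
    [0.04,0,0,0],
    [0.04,0,0,0],
    [0.04,0,0,0],
    [0,0,0,0],
    [0,0,0,0],
    [0,0,0,0],
    [0,0,0,0],
    [0,0,0,0],
    [0,0,0,0],
    [0,0,0,0],
  ],
)

```text
time_s: 22.85
ee_pos: [0.5715, -0.0526, 0.1759]
tcp_rot: [-104.6, 90.0, -86.7]
contact_force: [-8.9, 1.1, 19.4]
opening: -0.0001
```

Emit:
jog_arm(
  deltas=[
    [-0.4,0,0,0],
    [-0.8,0,0,0],
    [-1,0,0,0],
    [-1,0,0,0],
    [-1,0,0,0],
    [-0.9,-0.4,0,0],
    [0,-0.9,0.2,0],
    [0,-0.9,0.2,0],
    [0,-0.9,0.2,0],
    [0,0,0,0],
  ],
)

```text
time_s: 24.1
ee_pos: [0.6095, -0.1236, 0.2965]
tcp_rot: [148.6, 89.8, 166.3]
contact_force: [-0.1, 0.5, 0.3]
opening: -0.0004
```

Run:
```python
from h import *
plan([.5702,-.0515,.176],17.95)
c=cam('wrist'); save(c,'pics/wrist5.png'); np.savez('wrist5.npz',**c)
```

```text
t 24.1 pos [ 0.6095 -0.1236  0.2965] q [-17.9   9.6  88.7  -0.   81.8 -35.6] F [-0.1  0.5  0.3] open -0.0004
[[-0.003, -0.304, 0.953], [0.001, 0.953, 0.304], [-1.0, 0.001, -0.002]]
(np.float64(-0.26), 'turn units', np.float64(-0.0007), 'shift units', [4.825, 3.22, -0.596])
(np.float64(179.74), 'turn units', np.float64(0.4993), 'shift units', [4.825, -3.22, 0.596])
```

View pics/wrist5.png

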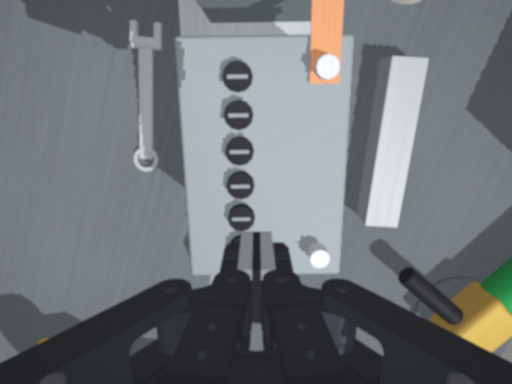

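Five caps, (238,76) to (241,217), look alike in size. Checking heights, and plug height from the other cameras.

Run:
```python
from h import *
c=dict(np.load('wrist5.npz')); P=cloud(c)
for u,v in ((237,76),(238,115),(239,151),(240,184),(240,216)): print('cap',np.nanmedian(P[v-7:v+8,u-7:u+8,2]).round(4), 'lid beside',np.nanmedian(P[v-7:v+8,u+25:u+45,2]).round(4))
for n in('top','scene'):
    a=cam(n); z=cloud(a); d=np.hypot(z[...,0]-.5595,z[...,1]-.048); q=z[(d<.012)&(z[...,2]>.19)][:,2]; print(n,len(q),np.nanmedian(q).round(4),np.nanpercentile(q,90).round(4))
    b=dict(np.load(n+'0.npz')); z0=cloud(b); d=np.hypot(z0[...,0]-.5595,z0[...,1]-.048); q=z0[(d<.012)&(z0[...,2]>.19)][:,2]; print(' before',len(q),np.nanmedian(q).round(4),np.nanpercentile(q,90).round(4))
```

```text
cap 0.1755 lid beside 0.1674
cap 0.1754 lid beside 0.1674
cap 0.1755 lid beside 0.1673
cap 0.1754 lid beside 0.1673
cap 0.1755 lid beside 0.1674
top 40 0.2403 0.2457
 before 31 0.2093 0.214
scene 52 0.2296 0.2435
 before 27 0.2092 0.215
```

Emit:
jog_arm(
  deltas=[
    [0,1,-0.1,0],
    [0,1,-0.1,0],
    [0,1,-0.1,0],
    [0,1,0,0],
    [0,0,0,0],
    [0,0,0,0],
    [0,0,0,0],
    [0,0,0,0],
    [0,0,0,0],
    [0,0,0,0],
  ],
)

```text
time_s: 25.5
ee_pos: [0.5715, -0.0289, 0.2982]
tcp_rot: [151.4, 90.0, 169.2]
contact_force: [-0.3, 0.0, -0.0]
opening: 0.0
```

Run:
```python
from h import *
plan([.5587,.0484,.3],17.95)
c=cam('wrist'); save(c,'pics/wrist6.png'); z=cloud(c)
d=np.hypot(z[...,0]-.5595,z[...,1]-.048); q=z[(d<.014)&(z[...,2]>.19)][:,2]; print(len(q),np.nanpercentile(q,[25,50,75]).round(4))
for dx,dy in ((.5702,-.0515),(.579,-.078)):
    d=np.hypot(z[...,0]-dx,z[...,1]-dy); q=z[(d<.007)&(z[...,2]<.2)][:,2]; print('cap',len(q),np.nanmedian(q))
```

```text
t 25.5 pos [ 0.5715 -0.0289  0.2982] q [ -9.9   3.3  95.4   0.   81.3 -27.7] F [-0.3  0.  -0. ] open 0.0
[[-0.0, -0.306, 0.952], [0.0, 0.952, 0.306], [-1.0, 0.0, -0.0]]
(np.float64(-0.14), 'turn units', np.float64(-0.0004), 'shift units', [-0.072, 3.1, 0.466])
(np.float64(179.86), 'turn units', np.float64(0.4996), 'shift units', [-0.072, -3.1, -0.466])
1331 [0.2403 0.2411 0.2415]
cap 212 0.17534932803182815
cap 13 0.1749775801448843
```

View pics/wrist6.png

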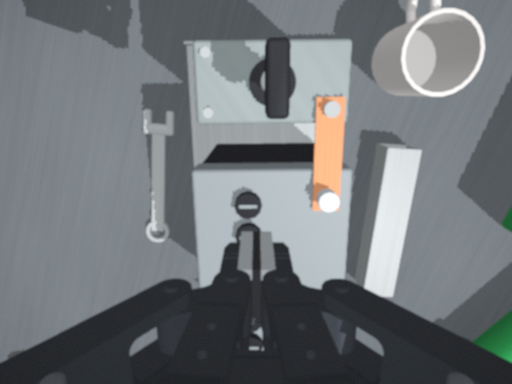

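The plug bar at (278,77) now stands at 0.2411 m, against 0.2113 m before, so it is about 30 mm up. Both pressed caps are level with the others, and the robot is clear of everything.

```bash
python3 -c "
from cell import bot; print(bot.sign_off())"
```

```text
the job is handed in; nothing more can be done
None
```

I pulled the isolator plug up to its stop and left it parked. I then pressed the two proud vent caps home, the two nearest the isolator, and handed the job in at about 25.5 s.

- **Plug:** the bar's top read 0.2411 m, against 0.2113 m at the start, so it rose 29.8 mm (30 mm is parked). Pulling further at the stop raised the force to about 15 N with no movement.
- **Caps:** the two pressed caps started about 10 and 14 mm proud and read 0.1755 and 0.1754 m afterwards. The next three read the same, with the lid at 0.1674 m. The sixth was hidden in the last view; it measured level (0.1753 m) before pressing and I did not touch it. The measured wrist force while pressing was about 19 N.
- **Disagreement:** wrist-camera heights read about 0.6 mm low throughout, within calibration. The scene camera gave a lower plug median (0.230 m), probably because it also sees the side of the bar; the top camera gave 0.240 m.
- **Bystanders:** the wrench, tube offcut and mug looked undisturbed in the last view. I did not check the other loose items again after the moves; the forces reported showed no unexpected contact.

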